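Press the carved flower home

ROBOT

A 7-joint arm with a two-finger parallel gripper is mounted at the origin on the work surface. World frame = base frame: x ahead of the robot, y to its left, z up, the work surface at z = 0. Lengths are in m, angles in rad, forces in N, time in s.
With the tool pointing down it reaches from about 0.4 to 0.9 m from the base axis. Payload 5.5 kg.
Tool frame: the origin (TCP) lies between the finger pads; the fingertips stand 11 mm ahead of it and the grasp point (between the pads) lies 8 mm behind it; z points along the fingers, y is the line along which they close (so a half turn about z gives the same grasp; the last joint's range is limited). The gripper opens to 92 mm and grips with 3 to 60 N. Pads are 19 mm wide; open, the fingers measure 130 mm over their backs; the gripper's body (75 mm by 190 mm) begins 47 mm behind the grasp point.
Start: joints at [1.446, 0.501, -0.427, 1.55, 0.221, 1.138, -0.21], TCP at [0.246, -0.602, 0.211] pointing down, gripper open.
Joint ranges: [-2.88, 2.88], [-0.31, 2.03], [-1.54, 1.56], [0.2, 2.42], [-1.41, 4.55], [0.19, 2.02], [-2.57, 2.57]. Speed limits (rad/s): [2.57, 2.57, 3.14, 3.14, 3.14, 3.14, 3.14].

INTERFACE

Orientations are given as a 3x3 rotation matrix whose columns are the frame's x, y, z axes.
In Python, from station import bot gives the robot as it stands.
- The arm moves only by the tool send_rows, never from a script. Its argument "rows" is a list of rows, each an object with "angular": the turn, a rotation vector about the tool's x, y, z in rad, a list of three; "offset": the shift along the tool's x, y, z in units of 30 mm (1.0 is 30 mm), a list of three; "fingers": the opening, from 0 (shut) to 1 (fully open). A call has 1 to 20 rows; each row shifts and turns the commanded pose from where the row before left it, along the tool's axes as they then stand; what a row does not reach is not made up. A row lasts 1/12 s, in which the tool goes at most 41.7 mm and 7.16 degrees, less where a joint would pass 70% of its speed; a pose out of reach is approached as far as the arm can. A call is refused whole if a number of a shift passes 1 or a number of a turn 0.125, either way. A call with a gripper value outside its range is refused whole. The fingers move at their own pace and stop on an object; "newtons" is the grip in N (left out, the last holds). Time passes only in rows, so rows that do not move let the fingers close. It gives the time, the measured TCP pose, the force, the opening and the grip force at its end, in the units of the state.
- bot.sense(): the state, without advancing time (a new reading comes with each control period).
- bot.capture(name): name is "scene" or "top" or "wrist"; returns the picture (480x640x3 uint8, red, green, blue); there is no depth.
- bot.calibration(name): a dict with "intrinsics" (3x3 intrinsics, pixels), "xyz" and "rotation" of the camera in the world; the wrist camera has in their place "mount" (4x4, takes a point from camera to tool coordinates, whose origin is the TCP and whose axes are the flange's). Camera axes: x right, y down, z forward; pixel columns grow to the right and rows downward; lengths in m; the calibration is good to about 2 mm. The wrist camera is an equidistant fisheye: a pixel r from the principal point sees the ray r / f radians off the axis. A picture is of the moment at which its call begins: read the wrist's pose just before it. calibration takes no time and is no camera call.
- bot.job_done(): hands the job in; it is judged then, once.
The state is a dict: "time": time; "joint_positions": joint angles; "qvel": joint speeds; "effort": joint torques, N m; "tool_pos": TCP position; "eef_rot": TCP orientation; "wrist_force": force on the tool from outside, world axes, zero at the start; "wrist_torque": the same for the moment, N m; "finger_gap": finger opening in m; "grasp_force": force on a finger pad.
Only numpy, scipy, OpenCV 4.12 (cv2) and the standard library are available. Lean on these libraries where they do the work, as an engineer would, in place of code of your own. Each camera call takes 0.05 s, during which the arm holds its last target. There are 200 camera calls.

TASK

The carved bosses of this bench-back panel still stand a little proud of it. With the fingertips, press the large round flower boss gently down until it is fully home, its rim flush with the wood around it, keep light pressure on it for about three seconds so that it beds in, then withdraw from the panel. Only press it, never pull it out; do not touch the other three bosses (the small flower, the square one and the leaf), and leave the tools and materials where they are.

Things in the scene. Friction and masses are not known exactly. Their poses are not given: they have to be found in the camera images.
- panel: carved bench-back panel of pale wood lying fixed on the table, 310 (x) x 360 (y) x 45 mm high. Origin: centre of its underside, on the table; its own x runs across it away from the robot, y along it to the left, z up. It holds four square tiles (104 mm, their tops 42 mm above the table) in two rows and two columns, at x = -66 or +66 mm and y = -90 or +90 mm in the panel's frame; which tile is where changes. In the middle of each tile a carved wooden boss stands in its pocket.
- big_boss (a joint): how far the LARGE round flower boss has been pushed into its pocket, in m, downwards positive: 0 = its rim stands 10 mm above the tile, 0.010 = fully home on the bottom of the pocket, rim flush with the tile's top. It starts between 0 and 0.004. It slides straight down against about 4 N of friction, without a spring, and stays where it is left; at 0.010 it meets a hard stop. Pulling it would draw it out (negative values).
- big_top (a point): centre of the top of the LARGE round flower boss's heart. The boss is a disc 68 mm in diameter (the largest of the four) with eight petals, about 5 mm high on its rim plane, and in their middle a round flat heart 22 mm in diameter whose top is 8 mm above the rim plane. This point moves down with the boss: 60 mm above the table when joint is 0, 50 mm when fully home. z is up, axes parallel to the panel's.
- small_top (a point): centre of the top of the SMALL round flower boss: same pattern of eight petals, but only 42 mm in diameter. It sits in its pocket exactly like the large flower boss and must be left alone.
- square_top (a point): centre of the top of the square boss, 54 x 54 mm with four diagonal petals. It sits in its pocket exactly like the large flower boss and must be left alone.
- leaf_top (a point): centre of the top of the long leaf boss, 36 x 76 mm with round ends and leaf veins. It sits in its pocket exactly like the large flower boss and must be left alone.
- sanding_block: loose cork sanding block with brown abrasive underneath, 70 x 37 x 24 mm high, lying on the middle of the panel between the bosses; origin: centre of its underside.
- wide_chisel: loose wide chisel, dark wooden handle and steel blade, 195 mm long (from -100 to +95 mm on its own x, blade to +x), 24 mm high, lying on the panel's far rail; origin: under it, near the middle of its length.
- narrow_chisel: loose narrow chisel of the same length, lying on the table left of the panel; origin: under it, near the middle of its length.
- mallet: loose round carver's mallet of wood standing on its head, 84 mm wide, 178 mm high, on the table left of the panel; origin: centre of its underside.
- glue: loose white glue bottle, 54 mm in diameter, 150 mm high, on the table right of the panel; origin: centre of its underside.
- tape: loose roll of paper tape lying flat, 90 mm in diameter, 24 mm high, on the table right of the panel; origin: centre of its underside.
- wax_tin: loose closed dark tin, 80 mm in diameter, 50 mm high, on the table right of the panel; origin: centre of its underside.

How it is judged:
By the outcome, as a careful person would: the job done as asked, in the order asked, and still so for the second after the job is handed in, with the robot touching nothing.
It also fails if it takes over 38 s, if anything falls off the work surface, if the arm or the gripper's body presses on something with over 40 N, if the wrist force passes 120 N, or if a joint passes its speed limit or range.

## Working session

There is one attempt and no reset: what is moved stays moved. The work goes in short steps, Python scripts to look and compute and a tool call to move; the robot and the scene stay as the last step left them, time stands still between calls to the robot, and variables do not carry over. Pictures are saved under pics/ and viewed, at most 10 in all, crops included, and the job is handed in when it is done.

Besides the shell and the picture viewer there is one more tool, called after "Call:" by a JSON object that holds its "method" and its "body", one argument or row to a line. send_rows: Moves the arm, as the interface text tells. Its arguments: {"type":"object","properties":{"rows":{"type":"array"},"newtons":{"type":"number"}},"required":["rows"]}

```bash
mkdir -p pics; python3 - <<'E'
from station import bot
import cv2
for n in("top","scene"):
    cv2.imwrite(f"pics/{n}0.png",bot.capture(n)[:,:,::-1]); c=bot.calibration(n); print(n,c)
s=bot.sense(); print(s["time"],s["tool_pos"],s["eef_rot"],s["finger_gap"],s["wrist_force"])
E
```

```text
top {'intrinsics': array([[510.73154309,   0.        , 322.33137198],
       [  0.        , 510.73154309, 246.01774049],
       [  0.        ,   0.        ,   1.        ]]), 'xyz': array([0.42111087, 0.04552836, 1.20972264]), 'rotation': array([[-0.01550651, -0.99324972,  0.1149545 ],
       [-0.99978113,  0.01701697,  0.01216988],
       [-0.01404391, -0.11474063, -0.99329621]])}
scene {'intrinsics': array([[470.24029291,   0.        , 312.84480206],
       [  0.        , 470.24029291, 236.0191964 ],
       [  0.        ,   0.        ,   1.        ]]), 'xyz': array([ 0.95946499, -0.28718967,  0.8709486 ]), 'rotation': array([[ 0.65723612,  0.62516772, -0.42095844],
       [ 0.75365408, -0.55018103,  0.35959194],
       [-0.00679808, -0.55359386, -0.83275905]])}
0.1 [ 0.24549951 -0.60115664  0.20969587] [[ 9.25726756e-01  3.78192511e-01 -6.30921077e-04]
 [ 3.78193036e-01 -9.25725355e-01  1.61082912e-03]
 [ 2.51438700e-05 -1.72979757e-03 -9.99998504e-01]] 0.09198885185944308 [ 0.78022804 -0.62937484 -0.14984609]
```

View pics/top0.png

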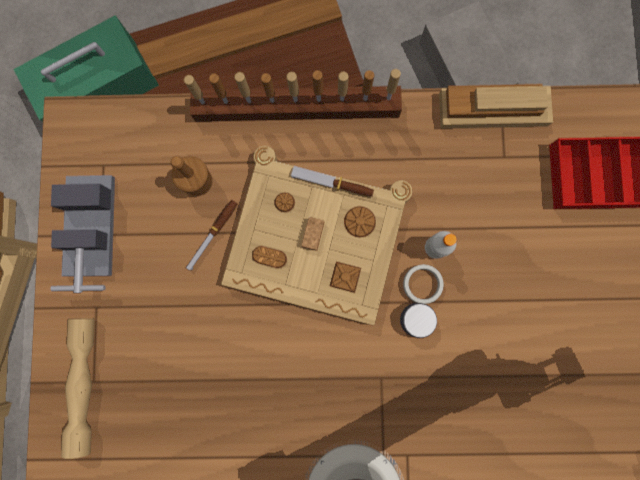

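View pics/scene0.png

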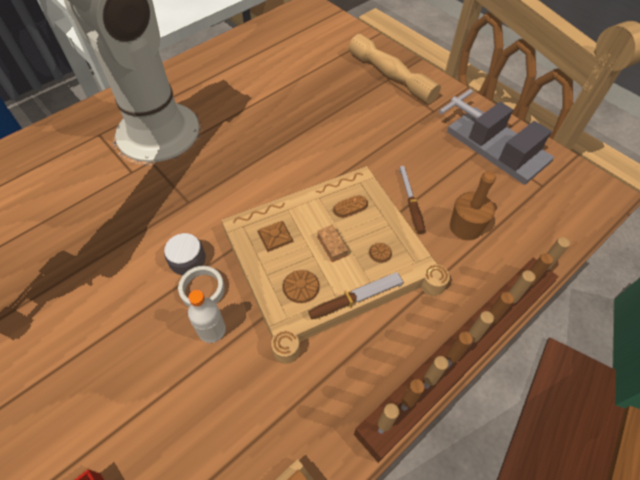

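The top view shows the large flower at about (360,221), with the small flower at (285,202), the leaf at (269,257), the square at (346,277) and the glue at (440,245). In the scene view the large flower is at about (301,287).

```bash
cat > h.py <<'E'
import cv2, numpy as np
from station import bot
def ray(n,uv):
    c=bot.calibration(n); d=c["rotation"]@np.linalg.solve(c["intrinsics"],[uv[0],uv[1],1.]); return c["xyz"],d/np.linalg.norm(d)
def plane(n,uv,z):
    o,d=ray(n,uv); return o+d*(z-o[2])/d[2]
def tri(a,b):
    (o1,d1),(o2,d2)=a,b; t=np.linalg.lstsq(np.c_[d1,-d2],o2-o1,rcond=None)[0]
    p,q=o1+d1*t[0],o2+d2*t[1]; return (p+q)/2,np.linalg.norm(p-q)
def blob(img,uv,r):
    g=cv2.cvtColor(img,cv2.COLOR_RGB2GRAY); m=np.zeros_like(g); cv2.circle(m,uv,r,255,-1)
    t,_=cv2.threshold(g[m>0],0,255,cv2.THRESH_OTSU); b=((g<t)&(m>0)).astype(np.uint8)
    b=cv2.morphologyEx(b,cv2.MORPH_CLOSE,np.ones((5,5)))
    c=max(cv2.findContours(b,0,2)[0],key=cv2.contourArea); return cv2.fitEllipse(cv2.convexHull(c))
E
python3 - <<'E'
from h import *
P={"top":cv2.imread("pics/top0.png")[:,:,::-1].copy(),"scene":cv2.imread("pics/scene0.png")[:,:,::-1].copy()}
a=blob(P["top"],(360,221),22); b=blob(P["scene"],(301,287),25); print(a,b)
print("big",tri(ray("top",a[0]),ray("scene",b[0])), plane("top",a[0],.052),plane("scene",b[0],.052))
for k,u,v,z in(("small",(285,202),(380,252),.05),("leaf",(269,257),(350,206),.05),("sq",(346,277),(275,236),.05),("glue",(448,241),(197,297),.15)):
    print(k,tri(ray("top",u),ray("scene",v)),plane("top",u,z))
s=bot.sense();R=s["eef_rot"];print(R.T@(np.r_[plane("top",a[0],.052)[:2],.2]-s["tool_pos"])*1000/30)
E
```

```text
((359.4267272949219, 221.4729766845703), (31.055625915527344, 32.19566345214844), 102.53145599365234) ((300.6902770996094, 286.1896667480469), (33.03192138671875, 38.08850860595703), 84.34797668457031)
big (array([ 0.61288022, -0.02595306,  0.04004094]), np.float64(0.0023693328599205814)) [ 0.61027295 -0.02620139  0.052     ] [ 0.6184872  -0.02872152  0.052     ]
small (array([0.66169414, 0.14642661, 0.04368444]), np.float64(0.003682173960865252)) [0.65921263 0.14443395 0.05      ]
leaf (array([0.53373494, 0.18392859, 0.04146777]), np.float64(0.002483098487843629)) [0.53216823 0.18191776 0.05      ]
sq (array([0.48546735, 0.00892765, 0.04085669]), np.float64(0.004936869592922444)) [0.48365925 0.00714126 0.05      ]
glue (array([ 0.55173205, -0.20506941,  0.13854715]), np.float64(0.0025335369360206996)) [ 0.54979154 -0.20353607  0.15      ]
[ 18.50414539 -13.14264328   0.34639563]
```

Call:
{"method": "send_rows", "body": {
  "rows": [
    {"angular": [0, 0, 0], "offset": [0, 0, -0.7], "fingers": 0},
    {"angular": [0, 0, 0], "offset": [0, 0, -0.7], "fingers": 0},
    {"angular": [0, 0, 0], "offset": [1, -0.7, 0], "fingers": 0},
    {"angular": [0, 0, 0], "offset": [1, -0.7, 0], "fingers": 0},
    {"angular": [0, 0, 0], "offset": [1, -0.7, 0], "fingers": 0},
    {"angular": [0, 0, 0], "offset": [1, -0.7, 0], "fingers": 0},
    {"angular": [0, 0, 0], "offset": [1, -0.7, 0], "fingers": 0},
    {"angular": [0, 0, 0], "offset": [1, -0.7, 0], "fingers": 0},
    {"angular": [0, 0, 0], "offset": [1, -0.7, 0], "fingers": 0},
    {"angular": [0, 0, 0], "offset": [1, -0.7, 0], "fingers": 0},
    {"angular": [0, 0, 0], "offset": [1, -0.7, 0], "fingers": 0},
    {"angular": [0, 0, 0], "offset": [1, -0.7, 0], "fingers": 0},
    {"angular": [0, 0, 0], "offset": [1, -0.7, 0], "fingers": 0},
    {"angular": [0, 0, 0], "offset": [1, -0.7, 0], "fingers": 0},
    {"angular": [0, 0, 0], "offset": [1, -0.7, 0], "fingers": 0},
    {"angular": [0, 0, 0], "offset": [1, -0.7, 0], "fingers": 0},
    {"angular": [0, 0, 0], "offset": [1, -0.7, 0], "fingers": 0},
    {"angular": [0, 0, 0], "offset": [1, -0.7, 0], "fingers": 0},
    {"angular": [0, 0, 0], "offset": [0, 0, 0], "fingers": 0}
  ]
}}

```text
time: 1.68
tool_pos: [0.5662, -0.0995, 0.253]
eef_rot: [[0.922, 0.388, 0.003], [0.388, -0.922, 0.005], [0.005, -0.004, -1.0]]
wrist_force: [0.5, 1.1, 1.0]
finger_gap: 0.0005
grasp_force: 0.0
```

Call:
{"method": "send_rows", "body": {
  "rows": [
    {"angular": [0, 0, -0.115], "offset": [0, 0, 0], "fingers": 0},
    {"angular": [0, 0, -0.115], "offset": [0, 0, 0], "fingers": 0},
    {"angular": [0, 0, -0.115], "offset": [0, 0, 0], "fingers": 0},
    {"angular": [0, 0, -0.115], "offset": [0, 0, 0], "fingers": 0},
    {"angular": [0, 0, -0.115], "offset": [0, 0, 0], "fingers": 0},
    {"angular": [0, 0, -0.115], "offset": [0, 0, 0], "fingers": 0},
    {"angular": [0, 0, -0.115], "offset": [0, 0, 0], "fingers": 0},
    {"angular": [0, 0, -0.115], "offset": [0, 0, 0], "fingers": 0},
    {"angular": [0, 0, 0], "offset": [0, 0, 0], "fingers": 0},
    {"angular": [0, 0, 0], "offset": [0, 0, 0], "fingers": 0}
  ]
}}

```text
time: 2.52
tool_pos: [0.5627, -0.1094, 0.2522]
eef_rot: [[0.263, 0.965, -0.001], [0.965, -0.263, 0.001], [0.0, -0.001, -1.0]]
wrist_force: [0.5, 0.5, -0.3]
finger_gap: 0.0003
grasp_force: 0.0
```

```bash
python3 - <<'E'
from h import *
s=bot.sense()
cv2.imwrite("pics/w1.png",bot.capture("wrist")[:,:,::-1])
np.savez("w1.npz",p=s["tool_pos"],R=s["eef_rot"])
print(s["time"],s["tool_pos"],s["eef_rot"].round(3),s["finger_gap"],s["wrist_force"]);print(bot.calibration("wrist"))
E
```

```text
2.5167 [ 0.56274969 -0.10936448  0.25223429] [[ 0.263  0.965 -0.001]
 [ 0.965 -0.263  0.001]
 [ 0.    -0.001 -1.   ]] 0.00031652116668049374 [ 0.45957551  0.49967709 -0.30320215]
{'intrinsics': array([[371.64829954,   0.        , 319.83973941],
       [  0.        , 371.64829954, 240.68565026],
       [  0.        ,   0.        ,   1.        ]]), 'mount': array([[ 3.75090801e-04, -9.61145806e-01, -2.76040935e-01,
         7.68340900e-02],
       [ 9.99999734e-01,  1.87996845e-04,  7.04237296e-04,
        -1.20850356e-03],
       [-6.24979899e-04, -2.76041126e-01,  9.61145622e-01,
        -1.73908544e-01],
       [ 0.00000000e+00,  0.00000000e+00,  0.00000000e+00,
         1.00000000e+00]])}
```

View pics/w1.png

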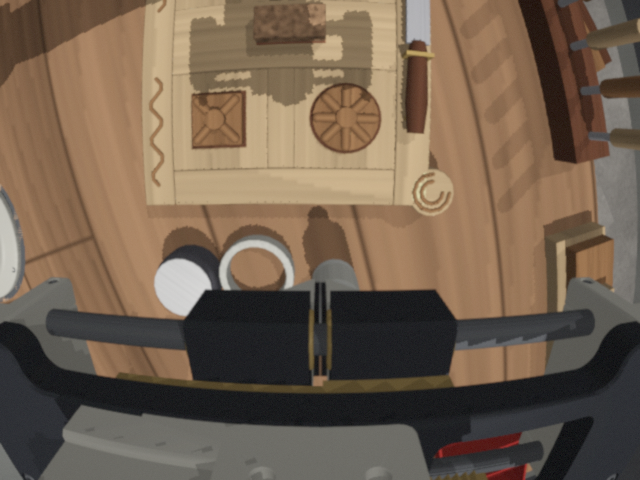

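The wrist view shows the large flower's heart at about (346,118), the chisel beside it at (415,90), the square at (218,120), and the fingers shut at (320,330).

```bash
cat >> h.py <<'E'
def wray(uv,p,R):
    c=bot.calibration("wrist"); K=c["intrinsics"]; M=c["mount"]
    v=(np.array(uv)-K[:2,2])/K[0,0]; th=np.linalg.norm(v)
    d=np.r_[v/th*np.sin(th),np.cos(th)]
    return p+R@M[:3,3],R@M[:3,:3]@d
E
python3 - <<'E'
from h import *
w=np.load("w1.npz"); p,R=w["p"],w["R"]
im=cv2.imread("pics/w1.png")[:,:,::-1].copy()
e=blob(im,(346,118),42); print(e)
for uv,z in((e[0],.053),((346,118),.058)):
    o,d=wray(uv,p,R); q=o+d*(z-o[2])/d[2]; print(q, R.T@(q-p)/.03)
for v,n in(((359.4,221.5),"top"),((300.7,286.2),"scene")): print(tri(wray(e[0],p,R),ray(n,v)))
E
```

```text
((345.2763366699219, 114.78055572509766), (71.99275970458984, 78.83483123779297), 8.747159004211426)
[ 0.61202968 -0.02000098  0.053     ] [3.30395549 0.80510562 6.64168392]
[ 0.61148141 -0.02347241  0.058     ] [3.18757512 0.81783071 6.47496484]
(array([ 0.60778763, -0.02276154,  0.07973468]), np.float64(0.005343041326915586))
(array([ 0.61238462, -0.02125761,  0.03479985]), np.float64(0.00454570864988671))
```

Call:
{"method": "send_rows", "body": {
  "rows": [
    {"angular": [0, 0, 0], "offset": [0.8, 0.2, 0], "fingers": 0},
    {"angular": [0, 0, 0], "offset": [0.8, 0.2, 0], "fingers": 0},
    {"angular": [0, 0, 0], "offset": [0.8, 0.2, 0], "fingers": 0},
    {"angular": [0, 0, 0], "offset": [0.8, 0.2, 0], "fingers": 0},
    {"angular": [0, 0, 0], "offset": [0, 0, 0.8], "fingers": 0},
    {"angular": [0, 0, 0], "offset": [0, 0, 0.8], "fingers": 0},
    {"angular": [0, 0, 0], "offset": [0, 0, 0.8], "fingers": 0},
    {"angular": [0, 0, 0], "offset": [0, 0, 0.8], "fingers": 0},
    {"angular": [0, 0, 0], "offset": [0, 0, 0.8], "fingers": 0},
    {"angular": [0, 0, 0], "offset": [0, 0, 0.4], "fingers": 0},
    {"angular": [0, 0, 0], "offset": [0, 0, 0], "fingers": 0},
    {"angular": [0, 0, 0], "offset": [0, 0, 0], "fingers": 0},
    {"angular": [0, 0, 0], "offset": [0, 0, 0], "fingers": 0}
  ]
}}

```text
time: 3.65
tool_pos: [0.6124, -0.0224, 0.1221]
eef_rot: [[0.261, 0.965, 0.002], [0.965, -0.261, 0.0], [0.001, 0.002, -1.0]]
wrist_force: [-0.2, -0.5, -0.7]
finger_gap: 0.0004
grasp_force: 0.0
```

```bash
python3 - <<'E'
from h import *
s=bot.sense()
cv2.imwrite("pics/w2.png",bot.capture("wrist")[:,:,::-1])
np.savez("w2.npz",p=s["tool_pos"],R=s["eef_rot"])
print(s["time"],s["tool_pos"],s["eef_rot"].round(3),s["wrist_force"])
E
```

```text
3.65 [ 0.61239875 -0.02237955  0.12212573] [[ 0.261  0.965  0.002]
 [ 0.965 -0.261  0.   ]
 [ 0.001  0.002 -1.   ]] [-0.17432604 -0.50833308 -0.68884717]
```

View pics/w2.png

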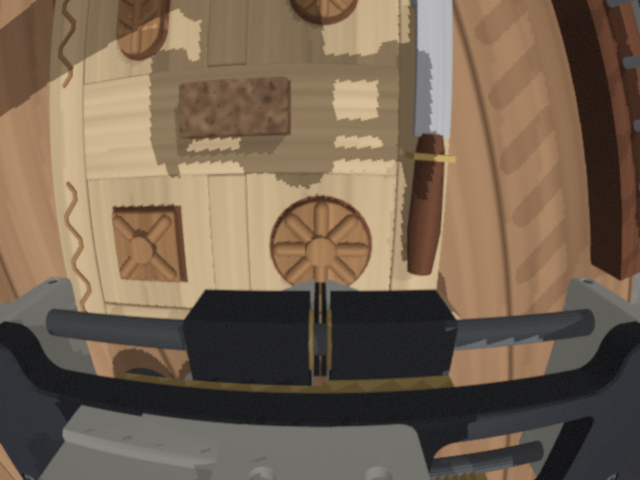

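The close wrist view shows the heart at about (320,249). The disc is about 100 px across and centred at (321,246). The fingertips are just behind it.

```bash
python3 - <<'E'
from h import *
a=np.load("w1.npz");b=np.load("w2.npz"); p,R=b["p"],b["R"]
q,e=tri(wray((346,118),a["p"],a["R"]),wray((320.5,249),p,R)); print(q,e,R.T@(q-p)/.03)
for z in(.052,.056,.06):
    o,d=wray((320.5,249),p,R); q=o+d*(z-o[2])/d[2]; print(z,q,R.T@(q-p)/.03)
# rim edges at z .046: left, right, top of disc
for uv in((271,246),(371,246),(321,196)):
    o,d=wray(uv,p,R); q=o+d*(.047-o[2])/d[2]; print(q,R.T@(q-p)*1000)
E
```

```text
[ 0.61210114 -0.02301414  0.04721517] 0.0005581864392917283 [-0.02476693 -0.00932117  2.49698787]
0.052 [ 0.61221614 -0.02144882  0.052     ] [ 0.02671885 -0.01888142  2.33750925]
0.056 [ 0.61252193 -0.02024364  0.056     ] [ 0.0682538  -0.01922842  2.20420413]
0.06 [ 0.61282773 -0.01903846  0.06      ] [ 0.10978874 -0.01957542  2.07089901]
[ 0.57876618 -0.01175868  0.047     ] [  1.4366991  -35.39629417  75.05242808]
[ 0.64676283 -0.03014725  0.047     ] [ 1.40263102 35.04276252 75.20066336]
[0.62191524 0.01321178 0.047     ] [36.78858443 -0.24519134 75.15132812]
```

Call:
{"method": "send_rows", "body": {
  "rows": [
    {"angular": [0, 0, 0], "offset": [0.05, 0, 0.4], "fingers": 0},
    {"angular": [0, 0, 0], "offset": [0, 0, 0.4], "fingers": 0},
    {"angular": [0, 0, 0], "offset": [0, 0, 0.4], "fingers": 0},
    {"angular": [0, 0, 0], "offset": [0, 0, 0.2], "fingers": 0},
    {"angular": [0, 0, 0], "offset": [0, 0, 0.1], "fingers": 0},
    {"angular": [0, 0, 0], "offset": [0, 0, 0.1], "fingers": 0},
    {"angular": [0, 0, 0], "offset": [0, 0, 0.05], "fingers": 0},
    {"angular": [0, 0, 0], "offset": [0, 0, 0.05], "fingers": 0},
    {"angular": [0, 0, 0], "offset": [0, 0, 0.05], "fingers": 0},
    {"angular": [0, 0, 0], "offset": [0, 0, 0], "fingers": 0},
    {"angular": [0, 0, 0], "offset": [0, 0, 0], "fingers": 0}
  ]
}}

```text
time: 4.62
tool_pos: [0.6118, -0.0213, 0.0684]
eef_rot: [[0.26, 0.966, 0.0], [0.966, -0.26, -0.0], [0.0, 0.0, -1.0]]
wrist_force: [0.6, 1.1, -0.1]
finger_gap: 0.0005
grasp_force: 0.0
```

Call:
{"method": "send_rows", "body": {
  "rows": [
    {"angular": [0, 0, 0], "offset": [0, 0, 0.04], "fingers": 0},
    {"angular": [0, 0, 0], "offset": [0, 0, 0.03], "fingers": 0},
    {"angular": [0, 0, 0], "offset": [0, 0, 0.03], "fingers": 0},
    {"angular": [0, 0, 0], "offset": [0, 0, 0.03], "fingers": 0},
    {"angular": [0, 0, 0], "offset": [0, 0, 0], "fingers": 0},
    {"angular": [0, 0, 0], "offset": [0, 0, 0], "fingers": 0}
  ]
}}

```text
time: 5.12
tool_pos: [0.6116, -0.0212, 0.0641]
eef_rot: [[0.26, 0.966, -0.0], [0.966, -0.26, 0.0], [-0.0, -0.0, -1.0]]
wrist_force: [0.9, -0.1, 0.5]
finger_gap: 0.0004
grasp_force: 0.0
```

Call:
{"method": "send_rows", "body": {
  "rows": [
    {"angular": [0, 0, 0], "offset": [0, 0, 0.03], "fingers": 0},
    {"angular": [0, 0, 0], "offset": [0, 0, 0.03], "fingers": 0},
    {"angular": [0, 0, 0], "offset": [0, 0, 0.03], "fingers": 0}
  ]
}}

```text
time: 5.37
tool_pos: [0.6117, -0.0212, 0.0615]
eef_rot: [[0.26, 0.966, 0.0], [0.966, -0.26, 0.0], [0.0, 0.0, -1.0]]
wrist_force: [0.3, 0.1, 0.6]
finger_gap: 0.0005
grasp_force: 0.0
```

Call:
{"method": "send_rows", "body": {
  "rows": [
    {"angular": [0, 0, 0], "offset": [0, 0, 0], "fingers": 0},
    {"angular": [0, 0, 0], "offset": [0, 0, 0], "fingers": 0}
  ]
}}

```text
time: 5.53
tool_pos: [0.6116, -0.0212, 0.0615]
eef_rot: [[0.26, 0.966, -0.0], [0.966, -0.26, 0.0], [-0.0, -0.0, -1.0]]
wrist_force: [-0.1, -0.3, 0.2]
finger_gap: 0.0005
grasp_force: 0.0
```

Call:
{"method": "send_rows", "body": {
  "rows": [
    {"angular": [0, 0, 0], "offset": [0, 0, 0.03], "fingers": 0},
    {"angular": [0, 0, 0], "offset": [0, 0, 0], "fingers": 0}
  ]
}}

```text
time: 5.7
tool_pos: [0.6116, -0.0212, 0.0605]
eef_rot: [[0.26, 0.966, -0.0], [0.966, -0.26, 0.0], [-0.0, -0.0, -1.0]]
wrist_force: [-0.6, -0.3, -0.1]
finger_gap: 0.0002
grasp_force: 0.0
```

```bash
python3 - <<'E'
from h import *
s=bot.sense()
w=bot.capture("wrist");c=bot.capture("scene")
np.savez("w3.npz",p=s["tool_pos"],R=s["eef_rot"]);cv2.imwrite("pics/w3.png",w[:,:,::-1])
a=cv2.resize(w[180:380,170:450],None,fx=2,fy=2,interpolation=2); b=cv2.resize(c[220:320,240:380],None,fx=3.5,fy=3.5,interpolation=2)
b=cv2.copyMakeBorder(b,0,max(0,a.shape[0]-b.shape[0]),0,0,0)
cv2.imwrite("pics/c3.png",cv2.resize(np.hstack([a,b]),(800,300))[:,:,::-1]) 
print(s["tool_pos"],s["wrist_force"])
E
```

```text
[ 0.61159711 -0.02123687  0.06051708] [-0.61268708 -0.29437104 -0.0940268 ]
```

View pics/c3.png

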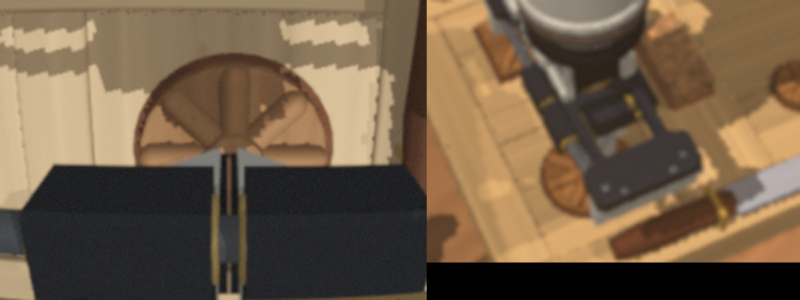

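The crop shows the fingertips right at the heart and in line with it. There is no contact force yet, so I'll keep going in small steps.

Call:
{"method": "send_rows", "body": {
  "rows": [
    {"angular": [0, 0, 0], "offset": [0, 0, 0.03], "fingers": 0},
    {"angular": [0, 0, 0], "offset": [0, 0, 0], "fingers": 0}
  ]
}}

```text
time: 5.97
tool_pos: [0.6116, -0.0213, 0.0596]
eef_rot: [[0.26, 0.966, -0.0], [0.966, -0.26, -0.0], [-0.0, -0.0, -1.0]]
wrist_force: [-0.3, 0.5, 0.4]
finger_gap: 0.0003
grasp_force: 0.0
```

Call:
{"method": "send_rows", "body": {
  "rows": [
    {"angular": [0, 0, 0], "offset": [0, 0, 0.03], "fingers": 0},
    {"angular": [0, 0, 0], "offset": [0, 0, 0], "fingers": 0}
  ]
}}

```text
time: 6.13
tool_pos: [0.6115, -0.0213, 0.0587]
eef_rot: [[0.26, 0.966, -0.0], [0.966, -0.26, -0.0], [-0.0, -0.0, -1.0]]
wrist_force: [-0.5, 0.1, 0.1]
finger_gap: 0.0003
grasp_force: 0.0
```

Call:
{"method": "send_rows", "body": {
  "rows": [
    {"angular": [0, 0, 0], "offset": [0, 0, 0.03], "fingers": 0},
    {"angular": [0, 0, 0], "offset": [0, 0, 0.03], "fingers": 0}
  ]
}}

```text
time: 6.3
tool_pos: [0.6117, -0.0212, 0.057]
eef_rot: [[0.26, 0.966, 0.0], [0.966, -0.26, -0.0], [0.0, 0.0, -1.0]]
wrist_force: [0.4, 0.4, -0.5]
finger_gap: 0.0003
grasp_force: 0.0
```

Call:
{"method": "send_rows", "body": {
  "rows": [
    {"angular": [0, 0, 0], "offset": [0, 0, 0.03], "fingers": 0}
  ]
}}

```text
time: 6.38
tool_pos: [0.6117, -0.0212, 0.0561]
eef_rot: [[0.26, 0.966, 0.0], [0.966, -0.26, -0.0], [0.0, 0.0, -1.0]]
wrist_force: [0.3, -0.2, 0.2]
finger_gap: 0.0001
grasp_force: 0.0
```

```bash
python3 - <<'E'
from h import *
# rim height check: table-level features vs panel, and boss rim circle width in w3 vs w1
P=cv2.imread("pics/w3.png")
s=bot.sense();w=bot.capture("wrist");np.savez("w4.npz",p=s["tool_pos"],R=s["eef_rot"]);cv2.imwrite("pics/w4.png",w[:,:,::-1])
print(s["tool_pos"],s["wrist_force"],s["effort"])
a=np.hstack([P[195:275,210:410],w[195:275,210:410,::-1]])
cv2.imwrite("pics/c4.png",cv2.resize(a,None,fx=2,fy=2,interpolation=2))
E
```

```text
[ 0.61165036 -0.02120537  0.05606859] [ 0.29591352 -0.15511833  0.1602831 ] [ 3.23060900e-02 -5.61676741e+01 -1.29936093e+01 -2.08234620e+01
 -7.29090068e-02 -4.31243723e-03  1.17328449e-02]
```

View pics/c4.png

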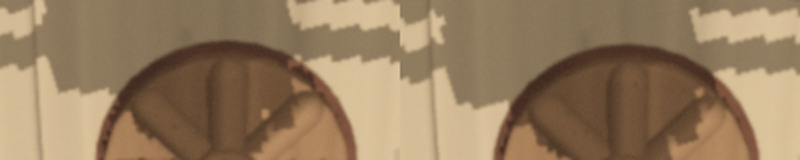

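The two crops show the boss ring still the same shape, so there has been no contact. I'll keep descending carefully.

Call:
{"method": "send_rows", "body": {
  "rows": [
    {"angular": [0, 0, 0], "offset": [0, 0, 0.03], "fingers": 0}
  ]
}}

```text
time: 6.52
tool_pos: [0.6117, -0.0212, 0.0552]
eef_rot: [[0.26, 0.966, 0.0], [0.966, -0.26, 0.0], [0.0, 0.0, -1.0]]
wrist_force: [0.5, -1.1, 0.5]
finger_gap: 0.0005
grasp_force: 0.0
```

Call:
{"method": "send_rows", "body": {
  "rows": [
    {"angular": [0, 0, 0], "offset": [0, 0, 0.03], "fingers": 0}
  ]
}}

```text
time: 6.6
tool_pos: [0.6117, -0.0212, 0.0543]
eef_rot: [[0.26, 0.966, 0.0], [0.966, -0.26, 0.0], [0.0, 0.0, -1.0]]
wrist_force: [0.5, -0.8, 0.0]
finger_gap: 0.0004
grasp_force: 0.0
```

Call:
{"method": "send_rows", "body": {
  "rows": [
    {"angular": [0, 0, 0], "offset": [0, 0, 0.03], "fingers": 0}
  ]
}}

```text
time: 6.68
tool_pos: [0.6116, -0.0213, 0.0533]
eef_rot: [[0.26, 0.966, -0.0], [0.966, -0.26, -0.0], [-0.0, 0.0, -1.0]]
wrist_force: [0.6, 0.2, -0.1]
finger_gap: 0.0001
grasp_force: 0.0
```

Call:
{"method": "send_rows", "body": {
  "rows": [
    {"angular": [0, 0, 0], "offset": [0, 0, 0.03], "fingers": 0}
  ]
}}

```text
time: 6.77
tool_pos: [0.6116, -0.0212, 0.0524]
eef_rot: [[0.26, 0.966, -0.0], [0.966, -0.26, -0.0], [-0.0, -0.0, -1.0]]
wrist_force: [0.5, -0.2, -0.3]
finger_gap: 0.0004
grasp_force: 0.0
```

Call:
{"method": "send_rows", "body": {
  "rows": [
    {"angular": [0, 0, 0], "offset": [0, 0, 0.03], "fingers": 0}
  ]
}}

```text
time: 6.85
tool_pos: [0.6116, -0.0212, 0.0515]
eef_rot: [[0.26, 0.966, -0.0], [0.966, -0.26, -0.0], [-0.0, -0.0, -1.0]]
wrist_force: [-0.2, 0.5, -0.1]
finger_gap: 0.0006
grasp_force: 0.0
```

Call:
{"method": "send_rows", "body": {
  "rows": [
    {"angular": [0, 0, 0], "offset": [0, 0, 0.03], "fingers": 0}
  ]
}}

```text
time: 6.93
tool_pos: [0.6116, -0.0212, 0.0506]
eef_rot: [[0.26, 0.966, -0.0], [0.966, -0.26, 0.0], [0.0, -0.0, -1.0]]
wrist_force: [0.4, -0.4, 0.8]
finger_gap: 0.0004
grasp_force: 0.0
```

```bash
python3 - <<'E'
from h import *
s=bot.sense();w=bot.capture("wrist");c=bot.capture("scene")
cv2.imwrite("pics/w5.png",w[:,:,::-1])
print(s["tool_pos"],s["wrist_force"])
a=cv2.resize(w[190:340,250:390],None,fx=2.8,fy=2.8,interpolation=2);b=cv2.resize(c[230:335,260:358],None,fx=4,fy=4,interpolation=2)
cv2.imwrite("pics/c5.png",np.hstack([a,b[:420]])[:,:,::-1][:, :800])
E
```

```text
[ 0.61161281 -0.02121024  0.05062524] [ 0.42611562 -0.41280724  0.81757503]
```

View pics/c5.png

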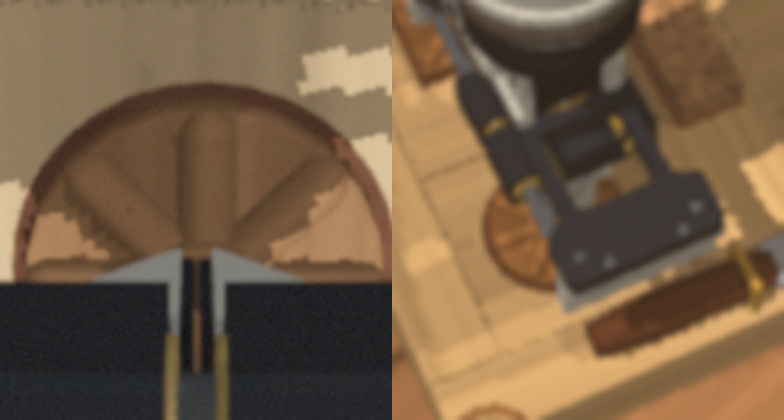

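The left crop shows the tips now covering the heart. Force is still about zero, so the panel stands lower than the text says, which agrees with the triangulated 40–47 mm. I'll keep descending.

Call:
{"method": "send_rows", "body": {
  "rows": [
    {"angular": [0, 0, 0], "offset": [0, 0, 0.03], "fingers": 0}
  ]
}}

```text
time: 7.12
tool_pos: [0.6117, -0.0212, 0.0499]
eef_rot: [[0.26, 0.966, 0.0], [0.966, -0.26, -0.0], [0.0, 0.0, -1.0]]
wrist_force: [-0.2, -0.1, -0.3]
finger_gap: 0.0006
grasp_force: 0.0
```

Call:
{"method": "send_rows", "body": {
  "rows": [
    {"angular": [0, 0, 0], "offset": [0, 0, 0.03], "fingers": 0}
  ]
}}

```text
time: 7.2
tool_pos: [0.6117, -0.0212, 0.0489]
eef_rot: [[0.26, 0.966, 0.0], [0.966, -0.26, 0.0], [0.0, 0.0, -1.0]]
wrist_force: [0.1, 0.1, 0.1]
finger_gap: 0.0007
grasp_force: 0.0
```

Call:
{"method": "send_rows", "body": {
  "rows": [
    {"angular": [0, 0, 0], "offset": [0, 0, 0.03], "fingers": 0}
  ]
}}

```text
time: 7.28
tool_pos: [0.6117, -0.0212, 0.048]
eef_rot: [[0.26, 0.966, 0.0], [0.966, -0.26, -0.0], [0.0, 0.0, -1.0]]
wrist_force: [0.1, 0.4, -0.2]
finger_gap: 0.0004
grasp_force: 0.0
```

```bash
python3 - <<'E'
from h import *
poses={1:np.load("w1.npz"),2:np.load("w2.npz"),4:np.load("w4.npz")}
I={k:cv2.imread(f"pics/w{k}.png",0)[:290] for k in poses}
S=cv2.SIFT_create(); F={k:S.detectAndCompute(I[k],None) for k in I}
for i,j in((1,2),(2,4),(1,4)):
    out=[]
    for m in cv2.BFMatcher(crossCheck=False).knnMatch(F[i][1],F[j][1],k=2):
        if m[0].distance>.75*m[1].distance: continue
        a=F[i][0][m[0].queryIdx].pt;b=F[j][0][m[0].trainIdx].pt
        q,e=tri(wray(a,poses[i]["p"],poses[i]["R"]),wray(b,poses[j]["p"],poses[j]["R"]))
        if e<.003 and abs(q[0]-.58)<.14 and abs(q[1]-.07)<.17: out.append(np.r_[q*1000,a,b])
    print(i,j,len(out)); print(np.array(out).round().astype(int)[:22])
E
```

```text
1 2 18
[[454 157  46 159  10  65  85]
 [496  13  55 224 116 153 246]
 [498  19  55 225 110 152 237]
 [498  19  55 225 109 152 237]
 [515  30  50 239  95 171 215]
 [601 -18  20 332 118 306 237]
 [603 -16  52 335 113 306 245]
 [620   3  45 346  92 321 210]
 [660 -45  43 396 128 392 259]
 [688 -41 -78 396 122 395 211]
 [670 -11  42 396  94 395 211]
 [677  14  42 396  70 397 175]
 [671 -18  45 400 100 400 220]
 [675  -4  45 400  87 401 200]
 [677   2  44 400  81 401 191]
 [667 -37  46 400 119 399 247]
 [676 -40  55 412 119 416 251]
 [700 -15  59 429  90 443 210]]
2 4 31
[[449  76  43  87 182  34 197]
 [460  47  41 110 211  62 234]
 [462  47  42 110 211  62 234]
 [470  50  41 119 205  71 226]
 [478  48  41 127 204  80 226]
 [479  39  48 127 216  79 242]
 [486  36  52 134 219  86 245]
 [488  46  44 137 204  90 226]
 [488  20  58 140 240  94 273]
 [488  24  53 141 233  95 265]
 [494  18  57 148 241 104 274]
 [497  20  55 152 237 108 269]
 [496  13  54 153 246 111 281]
 [503  33  50 155 216 111 242]
 [582  -5  44 273 236 260 269]
 [585  -7  55 276 240 263 277]
 [617  74  67 288 109 278 100]
 [613  60  54 288 132 279 132]
 [613  60  57 288 132 279 132]
 [621  93  47 289  83 279  66]
 [638  58 178 339 116 353  88]
 [637  54 243 359 119 188 235]]
1 4 5
[[496  13  55 224 116 111 281]
 [496  13  55 224 116 111 281]
 [498  19  55 225 110 108 269]
 [498  19  55 225 109 108 269]
 [689  25  67 410  53 459 167]]
```

```bash
python3 - <<'E'
from h import *
c=bot.calibration("wrist");K=c["intrinsics"];Mi=np.linalg.inv(c["mount"])
for t in((0,0,.011),(.0095,0,.011),(-.0095,0,.011),(0,0,0),(.0095,0,-.008),(.0375,0,-.055)):
    q=Mi@np.r_[t,1]; r=np.hypot(*q[:2]); th=np.arctan2(r,q[2]); print(t,q[:3].round(3),K[:2,2]+K[0,0]*th*q[:2]/r)
s=bot.sense();w=bot.capture("wrist");np.savez("w6.npz",p=s["tool_pos"],R=s["eef_rot"]);cv2.imwrite("pics/w6.png",w[:,:,::-1]);print(s["tool_pos"],s["wrist_force"])
# where would heart centre (.612,-.0225) appear for heart z .050..0.06
for z in(.05,.055,.06):
  for dx in (0,.011):
    q=Mi@np.r_[s["eef_rot"].T@(np.array([.612,-.0225,z])-s["tool_pos"])+[dx,0,0],1]; r=np.hypot(*q[:2]); print(z,dx,K[:2,2]+K[0,0]*np.arctan2(r,q[2])*q[:2]/r)
cv2.imwrite("pics/c6.png",cv2.resize(w[190:390,220:420,::-1],None,fx=3,fy=3,interpolation=2))
E
```

```text
(0, 0, 0.011) [0.001 0.023 0.199] [321.80298157 283.11369578]
(0.0095, 0, 0.011) [0.001 0.014 0.196] [321.84139994 266.54064958]
(-0.0095, 0, 0.011) [0.001 0.032 0.202] [321.76334001 299.09484589]
(0, 0, 0) [0.001 0.026 0.188] [321.92280776 291.36525974]
(0.0095, 0, -0.008) [0.001 0.019 0.178] [322.06672998 280.03807411]
(0.0375, 0, -0.055) [0.001 0.005 0.125] [323.1367763  255.48485267]
[ 0.61166428 -0.02124923  0.0479777 ] [ 0.13019264  0.35166309 -0.21370903]
0.05 0 [323.22421453 294.99189486]
0.05 0.011 [323.30343406 274.79986354]
0.055 0 [323.31702027 299.15871293]
0.055 0.011 [323.40170012 278.55079186]
0.06 0 [323.41430832 303.53561602]
0.06 0.011 [323.50498246 282.50041009]
```

View pics/c6.png

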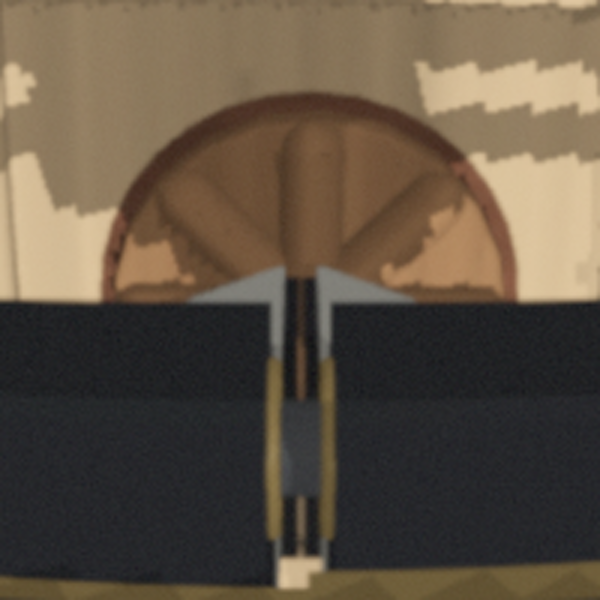

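The view shows the wedge tips ending at row 279. A tip 11 mm ahead of the TCP would show at row 266, so the shut tips really end about 8 mm behind it. They should therefore be just above the heart, and I'll continue by force.

Call:
{"method": "send_rows", "body": {
  "rows": [
    {"angular": [0, 0, 0], "offset": [0, 0, 0.03], "fingers": 0}
  ]
}}

```text
time: 7.42
tool_pos: [0.6117, -0.0212, 0.0471]
eef_rot: [[0.26, 0.966, 0.0], [0.966, -0.26, 0.0], [0.0, 0.0, -1.0]]
wrist_force: [0.7, -1.4, 1.1]
finger_gap: 0.0005
grasp_force: 0.0
```

Call:
{"method": "send_rows", "body": {
  "rows": [
    {"angular": [0, 0, 0], "offset": [0, 0, 0.03], "fingers": 0}
  ]
}}

```text
time: 7.5
tool_pos: [0.6117, -0.0212, 0.0462]
eef_rot: [[0.26, 0.966, 0.0], [0.966, -0.26, -0.0], [0.0, 0.0, -1.0]]
wrist_force: [0.4, -0.5, 0.6]
finger_gap: 0.0005
grasp_force: 0.0
```

Call:
{"method": "send_rows", "body": {
  "rows": [
    {"angular": [0, 0, 0], "offset": [0, 0, 0.03], "fingers": 0}
  ]
}}

```text
time: 7.58
tool_pos: [0.6117, -0.0213, 0.0453]
eef_rot: [[0.26, 0.966, 0.0], [0.966, -0.26, -0.0], [-0.0, 0.0, -1.0]]
wrist_force: [-0.5, 0.9, -0.2]
finger_gap: 0.0006
grasp_force: 0.0
```

Call:
{"method": "send_rows", "body": {
  "rows": [
    {"angular": [0, 0, 0], "offset": [0, 0, 0.03], "fingers": 0}
  ]
}}

```text
time: 7.67
tool_pos: [0.6116, -0.0213, 0.0444]
eef_rot: [[0.26, 0.966, 0.0], [0.966, -0.26, -0.0], [-0.0, 0.0, -1.0]]
wrist_force: [-0.3, -0.5, -0.4]
finger_gap: 0.0005
grasp_force: 0.0
```

Call:
{"method": "send_rows", "body": {
  "rows": [
    {"angular": [0, 0, 0], "offset": [0, 0, 0.03], "fingers": 0}
  ]
}}

```text
time: 7.75
tool_pos: [0.6116, -0.0212, 0.0434]
eef_rot: [[0.26, 0.966, 0.0], [0.966, -0.26, -0.0], [0.0, 0.0, -1.0]]
wrist_force: [1.1, 0.2, 0.2]
finger_gap: 0.001
grasp_force: 0.0
```

Call:
{"method": "send_rows", "body": {
  "rows": [
    {"angular": [0, 0, 0], "offset": [0, 0, 0.03], "fingers": 0}
  ]
}}

```text
time: 7.83
tool_pos: [0.6116, -0.0213, 0.0425]
eef_rot: [[0.26, 0.966, 0.0], [0.966, -0.26, -0.0], [-0.0, 0.0, -1.0]]
wrist_force: [0.2, -0.0, 0.0]
finger_gap: 0.0005
grasp_force: 0.0
```

Call:
{"method": "send_rows", "body": {
  "rows": [
    {"angular": [0, 0, 0], "offset": [0, 0, 0.03], "fingers": 0}
  ]
}}

```text
time: 7.92
tool_pos: [0.6116, -0.0212, 0.0416]
eef_rot: [[0.26, 0.966, -0.0], [0.966, -0.26, 0.0], [0.0, -0.0, -1.0]]
wrist_force: [0.3, 0.8, -0.3]
finger_gap: 0.0004
grasp_force: 0.0
```

```bash
python3 - <<'E'
from h import *
s=bot.sense();w=bot.capture("wrist");np.savez("w7.npz",p=s["tool_pos"],R=s["eef_rot"]);cv2.imwrite("pics/w7.png",w[:,:,::-1]);print(s["time"],s["tool_pos"],s["wrist_force"])
c=bot.capture("scene");cv2.imwrite("pics/s7.png",c[:,:,::-1])
# boss height: triangulate top edges of big vs small/square rims by SIFT between w2 / w7
poses={2:np.load("w2.npz"),7:np.load("w7.npz"),6:np.load("w6.npz")}
S=cv2.SIFT_create(); F={k:S.detectAndCompute(cv2.imread(f"pics/w{k}.png",0)[:290],None) for k in poses}
for i,j in((2,6),(2,7),(6,7)):
  for m in cv2.BFMatcher().knnMatch(F[i][1],F[j][1],k=2):
    if m[0].distance>.8*m[1].distance: continue
    a=F[i][0][m[0].queryIdx].pt;b=F[j][0][m[0].trainIdx].pt
    q,e=tri(wray(a,poses[i]["p"],poses[i]["R"]),wray(b,poses[j]["p"],poses[j]["R"]))
    if e<.003 and np.hypot(q[0]-.612,q[1]+.023)<.04: print(i,j,(q*1000).round(),np.round(a),np.round(b))
E
```

```text
7.9167 [ 0.61162095 -0.02123639  0.04162856] [ 0.25091355  0.81692369 -0.28147136]
2 6 [585.  -7.  55.] [276. 240.] [261. 283.]
2 6 [597.  13.  40.] [287. 204.] [278. 232.]
2 6 [643. -24.  49.] [364. 240.] [383. 282.]
6 7 [633.  -0.   1.] [347. 221.] [347. 223.]
```

```bash
python3 - <<'E'
from h import *
w=cv2.imread("pics/w7.png");s=cv2.imread("pics/s7.png")
a=cv2.resize(w[190:390,170:470],(450,300),interpolation=2);b=cv2.resize(s[215:340,230:380],(350,292),interpolation=2);b=cv2.copyMakeBorder(b,0,8,0,0,0)
g=cv2.resize(w[255:335,290:350],(450,600)[0:2],interpolation=2)
g=cv2.resize(w[260:330,270:370],(430,300),interpolation=2);h=cv2.resize(cv2.imread("pics/w2.png")[260:330,270:370],(370,300),interpolation=2)
cv2.imwrite("pics/c7.png",np.vstack([np.hstack([a,b]),np.hstack([g,h])]))
E
```

```text
(no output)
```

View pics/c7.png

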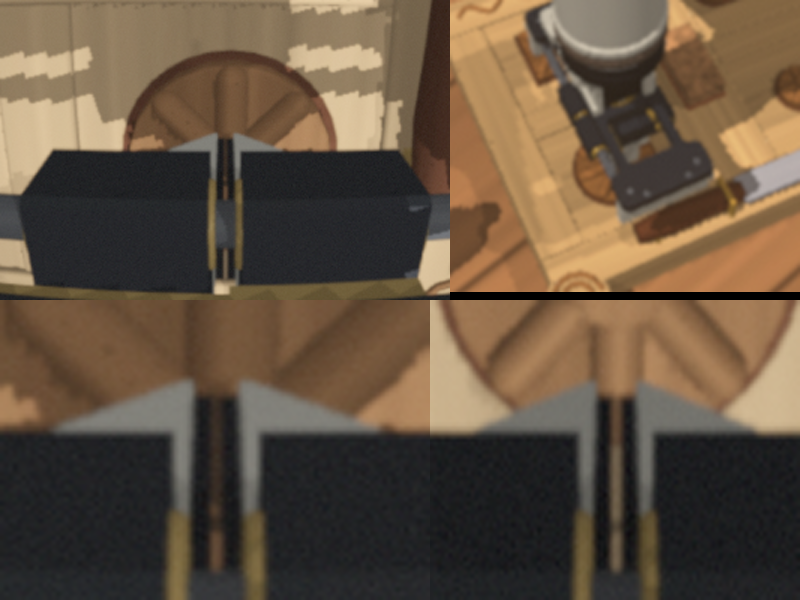

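This view shows the pads ending at about row 282 over the petals. The blocks are well back, and the chisel handle at the right is clear. I'll continue under the force guard.

Call:
{"method": "send_rows", "body": {
  "rows": [
    {"angular": [0, 0, 0], "offset": [0, 0, 0.03], "fingers": 0}
  ]
}}

```text
time: 8.1
tool_pos: [0.6118, -0.0212, 0.0409]
eef_rot: [[0.26, 0.966, 0.0], [0.966, -0.26, 0.0], [0.0, 0.0, -1.0]]
wrist_force: [-0.3, -0.6, 4.5]
finger_gap: 0.0005
grasp_force: 1.9
```

Call:
{"method": "send_rows", "body": {
  "rows": [
    {"angular": [0, 0, 0], "offset": [0, 0, 0.03], "fingers": 0}
  ]
}}

```text
time: 8.18
tool_pos: [0.6118, -0.0212, 0.0403]
eef_rot: [[0.26, 0.966, 0.0], [0.966, -0.26, -0.0], [-0.0, 0.0, -1.0]]
wrist_force: [-1.9, -0.8, 3.7]
finger_gap: 0.0008
grasp_force: 1.9
```

Call:
{"method": "send_rows", "body": {
  "rows": [
    {"angular": [0, 0, 0], "offset": [0, 0, 0.03], "fingers": 0}
  ]
}}

```text
time: 8.27
tool_pos: [0.6118, -0.0212, 0.0394]
eef_rot: [[0.26, 0.966, 0.0], [0.966, -0.26, -0.0], [-0.0, 0.0, -1.0]]
wrist_force: [-0.8, 0.1, 3.5]
finger_gap: 0.0005
grasp_force: 2.0
```

Contact: about 4 N of sliding friction from TCP z = 0.041. I'll continue to the hard stop.

Call:
{"method": "send_rows", "body": {
  "rows": [
    {"angular": [0, 0, 0], "offset": [0, 0, 0.03], "fingers": 0},
    {"angular": [0, 0, 0], "offset": [0, 0, 0.03], "fingers": 0},
    {"angular": [0, 0, 0], "offset": [0, 0, 0.03], "fingers": 0}
  ]
}}

```text
time: 8.52
tool_pos: [0.6118, -0.0212, 0.0364]
eef_rot: [[0.26, 0.966, 0.0], [0.966, -0.26, -0.0], [0.0, 0.0, -1.0]]
wrist_force: [-0.6, -0.3, 2.9]
finger_gap: 0.0001
grasp_force: 2.0
```

Call:
{"method": "send_rows", "body": {
  "rows": [
    {"angular": [0, 0, 0], "offset": [0, 0, 0.03], "fingers": 0}
  ]
}}

```text
time: 8.6
tool_pos: [0.6118, -0.0212, 0.0355]
eef_rot: [[0.26, 0.966, 0.0], [0.966, -0.26, 0.0], [0.0, 0.0, -1.0]]
wrist_force: [-0.5, -0.2, 4.7]
finger_gap: 0.0004
grasp_force: 2.0
```

Call:
{"method": "send_rows", "body": {
  "rows": [
    {"angular": [0, 0, 0], "offset": [0, 0, 0.02], "fingers": 0}
  ]
}}

```text
time: 8.68
tool_pos: [0.6117, -0.0212, 0.0348]
eef_rot: [[0.26, 0.966, 0.0], [0.966, -0.26, 0.0], [0.0, 0.0, -1.0]]
wrist_force: [-0.4, -1.0, 3.4]
finger_gap: 0.0004
grasp_force: 1.9
```

Call:
{"method": "send_rows", "body": {
  "rows": [
    {"angular": [0, 0, 0], "offset": [0, 0, 0.02], "fingers": 0}
  ]
}}

```text
time: 8.77
tool_pos: [0.6118, -0.0212, 0.0342]
eef_rot: [[0.26, 0.966, 0.0], [0.966, -0.26, 0.0], [0.0, 0.0, -1.0]]
wrist_force: [-1.3, -1.0, 8.0]
finger_gap: 0.0003
grasp_force: 4.2
```

Call:
{"method": "send_rows", "body": {
  "rows": [
    {"angular": [0, 0, 0], "offset": [0, 0, 0.01], "fingers": 0},
    {"angular": [0, 0, 0], "offset": [0, 0, 0], "fingers": 0},
    {"angular": [0, 0, 0], "offset": [0, 0, 0], "fingers": 0}
  ]
}}

```text
time: 9.02
tool_pos: [0.6118, -0.0212, 0.0342]
eef_rot: [[0.26, 0.966, 0.0], [0.966, -0.26, -0.0], [-0.0, 0.0, -1.0]]
wrist_force: [-1.3, 0.6, 6.0]
finger_gap: 0.0003
grasp_force: 3.0
```

Call:
{"method": "send_rows", "body": {
  "rows": [
    {"angular": [0, 0, 0], "offset": [0, 0, 0.01], "fingers": 0},
    {"angular": [0, 0, 0], "offset": [0, 0, 0], "fingers": 0},
    {"angular": [0, 0, 0], "offset": [0, 0, 0], "fingers": 0}
  ]
}}

```text
time: 9.27
tool_pos: [0.6118, -0.0212, 0.0342]
eef_rot: [[0.26, 0.966, 0.0], [0.966, -0.26, -0.0], [-0.0, 0.0, -1.0]]
wrist_force: [-1.8, 0.1, 8.0]
finger_gap: 0.0004
grasp_force: 4.0
```

The boss is firmly on the stop: force rises while position doesn't change. I'll hold for about 3.2 s.

Call:
{"method": "send_rows", "body": {
  "rows": [
    {"angular": [0, 0, 0], "offset": [0, 0, 0], "fingers": 0},
    {"angular": [0, 0, 0], "offset": [0, 0, 0], "fingers": 0},
    {"angular": [0, 0, 0], "offset": [0, 0, 0], "fingers": 0},
    {"angular": [0, 0, 0], "offset": [0, 0, 0], "fingers": 0},
    {"angular": [0, 0, 0], "offset": [0, 0, 0], "fingers": 0},
    {"angular": [0, 0, 0], "offset": [0, 0, 0], "fingers": 0},
    {"angular": [0, 0, 0], "offset": [0, 0, 0], "fingers": 0},
    {"angular": [0, 0, 0], "offset": [0, 0, 0], "fingers": 0},
    {"angular": [0, 0, 0], "offset": [0, 0, 0], "fingers": 0},
    {"angular": [0, 0, 0], "offset": [0, 0, 0], "fingers": 0},
    {"angular": [0, 0, 0], "offset": [0, 0, 0], "fingers": 0},
    {"angular": [0, 0, 0], "offset": [0, 0, 0], "fingers": 0},
    {"angular": [0, 0, 0], "offset": [0, 0, 0], "fingers": 0},
    {"angular": [0, 0, 0], "offset": [0, 0, 0], "fingers": 0},
    {"angular": [0, 0, 0], "offset": [0, 0, 0], "fingers": 0},
    {"angular": [0, 0, 0], "offset": [0, 0, 0], "fingers": 0},
    {"angular": [0, 0, 0], "offset": [0, 0, 0], "fingers": 0},
    {"angular": [0, 0, 0], "offset": [0, 0, 0], "fingers": 0},
    {"angular": [0, 0, 0], "offset": [0, 0, 0], "fingers": 0},
    {"angular": [0, 0, 0], "offset": [0, 0, 0], "fingers": 0}
  ]
}}

```text
time: 10.93
tool_pos: [0.6118, -0.0212, 0.0342]
eef_rot: [[0.26, 0.966, 0.0], [0.966, -0.26, -0.0], [-0.0, 0.0, -1.0]]
wrist_force: [-2.1, 0.0, 8.1]
finger_gap: 0.0003
grasp_force: 4.0
```

Call:
{"method": "send_rows", "body": {
  "rows": [
    {"angular": [0, 0, 0], "offset": [0, 0, 0], "fingers": 0},
    {"angular": [0, 0, 0], "offset": [0, 0, 0], "fingers": 0},
    {"angular": [0, 0, 0], "offset": [0, 0, 0], "fingers": 0},
    {"angular": [0, 0, 0], "offset": [0, 0, 0], "fingers": 0},
    {"angular": [0, 0, 0], "offset": [0, 0, 0], "fingers": 0},
    {"angular": [0, 0, 0], "offset": [0, 0, 0], "fingers": 0},
    {"angular": [0, 0, 0], "offset": [0, 0, 0], "fingers": 0},
    {"angular": [0, 0, 0], "offset": [0, 0, 0], "fingers": 0},
    {"angular": [0, 0, 0], "offset": [0, 0, 0], "fingers": 0},
    {"angular": [0, 0, 0], "offset": [0, 0, 0], "fingers": 0},
    {"angular": [0, 0, 0], "offset": [0, 0, 0], "fingers": 0},
    {"angular": [0, 0, 0], "offset": [0, 0, 0], "fingers": 0},
    {"angular": [0, 0, 0], "offset": [0, 0, 0], "fingers": 0},
    {"angular": [0, 0, 0], "offset": [0, 0, 0], "fingers": 0},
    {"angular": [0, 0, 0], "offset": [0, 0, 0], "fingers": 0},
    {"angular": [0, 0, 0], "offset": [0, 0, 0], "fingers": 0},
    {"angular": [0, 0, 0], "offset": [0, 0, 0], "fingers": 0},
    {"angular": [0, 0, 0], "offset": [0, 0, 0], "fingers": 0}
  ]
}}

```text
time: 12.43
tool_pos: [0.6119, -0.0212, 0.0342]
eef_rot: [[0.26, 0.966, 0.0], [0.966, -0.26, -0.0], [-0.0, 0.001, -1.0]]
wrist_force: [-2.4, 0.3, 8.0]
finger_gap: 0.0009
grasp_force: 4.0
```

Call:
{"method": "send_rows", "body": {
  "rows": [
    {"angular": [0, 0, 0], "offset": [0, 0, -0.05], "fingers": 0},
    {"angular": [0, 0, 0], "offset": [0, 0, -0.1], "fingers": 0},
    {"angular": [0, 0, 0], "offset": [0, 0, -0.3], "fingers": 0},
    {"angular": [0, 0, 0], "offset": [0, 0, -0.6], "fingers": 0},
    {"angular": [0, 0, 0], "offset": [0, 0, -0.8], "fingers": 0},
    {"angular": [0, 0, 0], "offset": [0, 0, -0.8], "fingers": 0},
    {"angular": [0, 0, 0], "offset": [0, 0, -0.8], "fingers": 0},
    {"angular": [0, 0, 0], "offset": [0, 0, -0.8], "fingers": 0},
    {"angular": [0, 0, 0], "offset": [0, 0, -0.8], "fingers": 0},
    {"angular": [0, 0, 0], "offset": [-0.8, 0, -0.6], "fingers": 0},
    {"angular": [0, 0, 0], "offset": [-0.8, 0, -0.6], "fingers": 0},
    {"angular": [0, 0, 0], "offset": [-0.8, 0, -0.6], "fingers": 0},
    {"angular": [0, 0, 0], "offset": [-0.8, 0, -0.2], "fingers": 0},
    {"angular": [0, 0, 0], "offset": [0, 0, 0], "fingers": 0},
    {"angular": [0, 0, 0], "offset": [0, 0, 0], "fingers": 0},
    {"angular": [0, 0, 0], "offset": [0, 0, 0], "fingers": 0}
  ]
}}

```text
time: 13.77
tool_pos: [0.5865, -0.1134, 0.2452]
eef_rot: [[0.26, 0.966, -0.0], [0.966, -0.26, 0.001], [0.001, -0.0, -1.0]]
wrist_force: [-0.6, -0.2, -0.1]
finger_gap: 0.0006
grasp_force: 0.0
```

```bash
python3 - <<'E'
from h import *
s=bot.sense();w=bot.capture("wrist");print(s["time"],s["tool_pos"],s["wrist_force"])
cv2.imwrite("pics/w8.png",cv2.resize(w[:300,130:500,::-1],None,fx=2,fy=2,interpolation=2))
E
```

```text
13.7667 [ 0.58647207 -0.11336362  0.24518169] [-0.61706613 -0.16123529 -0.13239498]
```

View pics/w8.png

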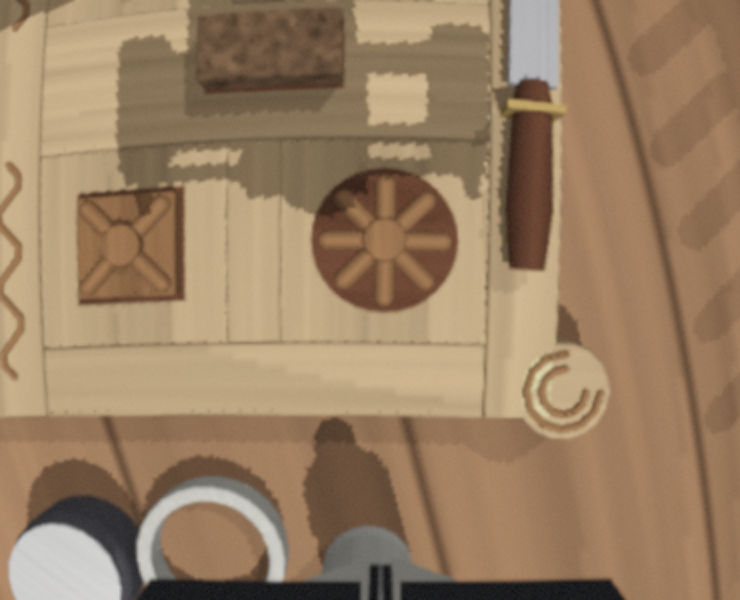

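The final view shows the large flower at about (385,240) flush in its tile with no rim side showing. The square, block, chisel and tape are unmoved, and the gripper is clear.

```bash
python3 -c "
from station import bot
print(bot.job_done())"
```

```text
the job is handed in; nothing more can be done
None
```

I pressed the large flower boss down to its hard stop, held it there at about 8 N for just over 3 s, then withdrew clear of the panel and handed the job in at about 14 s; nothing else appeared touched or moved in the last, partial view.

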